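Put the jam jar away in the sliding-door counter case

TASK

A jam jar has been left out on the counter beside the sloping-front display case. Slide the right-hand door of the case behind its neighbour, set the jar down gently, upright, in the empty right half, far enough back that the door can pass in front of it, and slide the door fully shut again. Both doors must end up closed, and the other things must be left standing where they are.

Things in the scene. Friction and masses are not known exactly. Their poses are not given: they have to be found in the camera images.
- case: Fixed wooden counter case, 494 mm wide (its y), 236 deep (its x), 152 high. Origin: middle of its underside, on the counter; x points to its rear (away from the robot), y to its left, z up. Floor top at z = 12 mm, cheeks' inner faces at y = -235 and +235, rear board's inner face at x = 108. Two doors slide along y in its sloping front, described at the sill and roof-edge points.
- case_sill (a point): Middle of the lower edge of the sloping front, x = -118, y = 0, z = 46 mm in the case's frame, axes as the case's. From here the front rises to the rear at 32 degrees (0.5585 rad) to the horizontal, 200 mm along the slope, up to the roof edge. Aluminium double tracks cover the lowest and the uppermost 16 mm of the slope, so an open bay is clear from 16 to 184 mm up the slope.
- case_roof_edge (a point): Middle of the roof's front edge, upper face, x = 52, y = 0, z = 152 mm in the case's frame. Behind it a 12 mm thick flat roof covers the case. The upper track hangs just in front of and below this edge, so nothing vertical can be lowered at x > 36 mm; a gripper tilted 30 to 45 degrees, fingers pointing forward and down, reaches under it.
- case_right_bay (a point): Point on the case's floor in the middle of the empty right half: x = 55, y = -135, z = 12 mm in the case's frame. The jar fits under the shut right-hand door only with its middle at x = 36 mm or more (77 at most, against the rear board). The jar can come straight down through the open bay with its middle near x = -20, then go to the rear.
- inner_door (a joint): Right-hand door seen from the robot: glass in a thin wooden frame, 247 mm wide, on the inner (lower) track; it passes behind the left-hand door. Slides along +y of the case: 0 = fully shut (against the right cheek), 0.200 m = fully open, stop. Open by q m, the bay is clear from y = -235 to -235 + 1000 q mm. May start ajar (up to 90 mm). Stays where it is left; sliding takes about 2 N.
- inner_door_pull (a point): On the right-hand door's pull, moves with it: a steel rib square to the door near its right edge, 10 mm thick (case's y), 80 long up the slope, top 24 mm above the slope plane. Point mid-rib, 12 mm below its top; door shut: x = -40, y = -219, z = 109 mm in the case's frame; axes as the case's. Pinch across y, vertical or square to the slope; all beside it lies below the slope plane.
- outer_door (a joint): Left-hand door, of the same size, on the outer (upper) track, with the same pull near its left edge. Slides along -y of the case, 0 = fully shut, 0.200 m = fully open. Starts shut, and must be shut at the end.
- jam_jar: The jar to put away: the stout, glass screw-cap jar, 62 mm wide, 86 mm high, about 0.36 kg, like the two that already stand in the left half of the case. Stands upright; origin in the middle of its underside, z up. A gripper at 72 mm above its underside closes on the cap and shoulder, about 56 mm across.
- spice_jar: Bystander on the counter: thin tall jar, 42 mm wide, 96 mm high; origin in the middle of its underside.
- tin: Bystander on the counter: plain tin can, 57 mm wide, 72 mm high; origin in the middle of its underside.
- stock_jar0: Jam jar standing in the left half of the case, nearer the middle; origin in the middle of its underside.
- stock_jar1: Jam jar standing in the left half of the case, nearer the left cheek; origin in the middle of its underside.
- price_card: Price card in a wooden foot standing on the left part of the case's roof, 28 x 58 x 82 mm; origin in the middle of its underside.
Not all that is in view belongs to the job. Leave any red look-alike of the jam_jar alone.

How it is judged (in metres and radians):
On the way, in this order (a step that is already met when the one before it is completed fails the run):
1. the right-hand door is slid behind its neighbour, open by 120 mm or more (value of joint inner_door above 0.12 m), for 0.2 s.
2. the jam jar stands upright on the floor of the right half of the case, let go (z of jam_jar in the frame of case between 0.007 and 0.018 m and x of jam_jar in the frame of case between -0.09 and 0.09 m and y of jam_jar in the frame of case between -0.22 and -0.01 m and angle between jam_jar's own z axis and vertical below 0.12 rad and contact force between the fingers and jam_jar below 0.1 N), for 0.2 s.
At the end, for the whole second after the job is handed in: Both doors are shut to within 6 mm; the jam jar stands upright (within 7 degrees), at rest and let go, on the floor of the case in its right half, behind the shut door; the spice jar, tin, two stock jars and price card are within 30 mm of where they stood (value of joint each of inner_door, outer_door below 0.006 m and z of jam_jar in the frame of case between 0.007 and 0.018 m and x of jam_jar in the frame of case between 0.02 and 0.09 m and y of jam_jar in the frame of case between -0.22 and -0.01 m and angle between jam_jar's own z axis and vertical below 0.12 rad and linear speed of jam_jar below 0.02 m/s and distance of each of spice_jar, tin, stock_jar0, stock_jar1, price_card from where it was at the start of the episode below 0.03 m); the robot touches nothing.
It fails at once if a bystander is knocked over (angle between any of spice_jar, tin, stock_jar0, stock_jar1, price_card's own z axis and vertical above 0.5 rad).
It fails at once if the jam jar is dropped or driven hard against the case (contact force over 45 N) (contact force between jam_jar and case above 45 N).
It fails at once if the jam jar is let fall into the case (faster than 0.6 m/s between its cheeks, under 60 mm) (x of jam_jar in the frame of case between -0.118 and 0.118 m and y of jam_jar in the frame of case between -0.235 and 0.235 m and z of jam_jar in the frame of case below 0.06 m and linear speed of jam_jar above 0.6 m/s).
It also fails if it takes over 72 s, if anything falls off the work surface, if the arm or the gripper's body presses on something with over 40 N, if the wrist force passes 120 N, or if a joint passes its speed limit or range.

ROBOT

A 6-joint arm with a two-finger parallel gripper is mounted at the origin on a cart in front of the work surface, level with it; the furniture and walls round the work are solid. World frame = base frame: x ahead of the robot, y to its left, z up, the work surface at z = 0. Lengths are in mm, angles in rad, forces in N, time in s.
With the tool pointing down it reaches from about 300 to 775 mm from the base axis. Payload 14.6 kg.
Tool frame: the origin (TCP) lies between the finger pads; the fingertips stand manip.tip_reach ahead of it and the grasp point (between the pads) lies 5 mm behind it (manip.tip_reach is the distance from the TCP to the fingertips, in mm); z points along the fingers, y is the line along which they close (so a half turn about z gives the same grasp; the last joint's range is limited). The gripper opens to 94 mm and grips with 3 to 60 N. Pads are 16 mm wide; open, the fingers measure 119 mm over their backs; the gripper's body (75 mm by 177 mm) begins 78 mm behind the grasp point.
Start: joints at [1.231, 0.3, 1.521, -0, 1.321, -0.067], TCP at [148.184, 529.652, 219.446] pointing down, gripper open.
Joint ranges: [-3.03, 3.03], [-0.79, 2.21], [0.23, 2.52], [-1.04, 4.18], [0, 3.07], [-2.55, 2.55]. Speed limits (rad/s): [2.22, 2.22, 2.57, 3.14, 3.14, 3.14].

INTERFACE

Orientations are given as [roll, pitch, yaw] about the fixed x, y, z axes, in that order (R = Rz(yaw) Ry(pitch) Rx(roll)).
In Python, from cell import manip gives the robot as it stands. The module is installed in compiled form; this text tells all that it offers.
- The arm moves only by the shell command python3 -m creep 'ROWS' [FORCE]. ROWS is JSON, a list of rows, each a list of 3 entries, a list of its own where there are three numbers: the opening, from -1 (shut) to 1 (fully open), then the shift along the tool's x, y, z in cm, then the turn about the tool's z in units of 5 degrees (1.0 is 5 degrees). In form: [[grip, [tx, ty, tz], roll], ...]. A call has 1 to 12 rows; each row is the pose to reach, as a shift and turn from the pose commanded when the call began, along the tool's axes at that moment; what a row does not reach only later rows make up. A row lasts 1/10 s, in which the tool goes at most 50 mm and 8.59 degrees, less where a joint would pass 70% of its speed; a pose out of reach is approached as far as the arm can. A call with a gripper value outside its range is refused whole. The fingers move at their own pace and stop on an object; FORCE is the grip in N (left out, the last holds). Time passes only in rows, so rows that repeat a pose let the fingers close. It gives the time, the measured TCP pose, the force, the opening and the grip force at its end, in the units of the state.
- manip.read_state(): the state, without advancing time (a new reading comes with each control period).
- manip.camera(name): name is "scene" or "side" or "wrist"; returns the picture (480x640x3 uint8, red, green, blue); there is no depth.
- manip.camera_params(name): a dict with "fovy" (degrees; the focal length in pixels is half the picture's height over the tangent of half this angle, whatever the lens; pixels are square), "cx", "cy" (the principal point, pixels), "origin" and "attitude" of the camera in the world. Camera axes: x right, y down, z forward; pixel columns grow to the right and rows downward; lengths in mm; the calibration is good to about 2 mm. A picture is of the moment at which its call begins: read the wrist's pose just before it. camera_params takes no time and is no camera call; for the wrist camera it gives the pose at the moment of the call.
- manip.sign_off(): hands the job in; it is judged then, once.
The state is a dict: "clock": time; "joints": joint angles; "qd": joint speeds; "effort": joint torques, N m; "eef_pos": TCP position; "eef_rot": TCP orientation; "wrist_force": force on the tool from outside, world axes, zero at the start; "moment": the same for the moment, N m; "finger_gap": finger opening in mm; "finger_force": force on a finger pad.
Only numpy, scipy, OpenCV 4.12 (cv2) and the standard library are available. Lean on these libraries where they do the work, as an engineer would, in place of code of your own. Each camera call takes 0.05 s, during which the arm holds its last target. There are 200 camera calls.

## Working session

There is one attempt and no reset: what is moved stays moved. The work goes in short steps, Python scripts to look and compute and a shell command to move; the robot and the scene stay as the last step left them, time stands still between calls to the robot, and variables do not carry over. Pictures are saved under pics/ and viewed, at most 10 in all, crops included, and the job is handed in when it is done.

```bash
ls; mkdir -p pics; python3 - <<'E'
from cell import manip
import cv2, numpy as np
print(manip.tip_reach, manip.read_state())
ims=[]
for n in("scene","side"):
    print(n,manip.camera_params(n))
    im=manip.camera(n)[:,:,::-1]; cv2.imwrite(f"pics/{n}0.png",im)
E
```

```text
pics
14.0 {'clock': 0.0, 'joints': array([ 1.23137822e+00,  3.00479935e-01,  1.52157638e+00,  2.28007800e-07,
        1.32069166e+00, -6.65871195e-02]), 'qd': array([-0.00086345,  0.00022382, -0.000973  , -0.00067963, -0.00052749,
       -0.00214824]), 'effort': array([-1.18031963e-03, -5.31807232e+01, -3.52739275e+01,  7.07697007e-02,
        2.44154624e-02, -1.25396450e-04]), 'eef_pos': array([148.1172179 , 529.42809727, 218.88346357]), 'eef_rot': array([-3.14043991e+00, -7.70930359e-05,  2.86876156e+00]), 'wrist_force': array([0.27145641, 0.23188358, 0.10427459]), 'moment': array([-0.00323552,  0.01212973,  0.01664662]), 'finger_force': 0.0, 'finger_gap': 94.01992817494352}
scene {'fovy': 52.52118487614004, 'cx': 327.59096523415036, 'cy': 244.8679356476021, 'origin': array([-304.0550868 , -823.59266311,  639.6835921 ]), 'attitude': array([-2.01902102, -0.01373089, -0.85286586])}
side {'fovy': 48.37030538738992, 'cx': 312.7744182813363, 'cy': 244.88699643682864, 'origin': array([ 300.29492678,  702.18287499, 1044.85196858]), 'attitude': array([-2.40134216e+00, -1.98481568e-03, -2.80441545e+00])}
```

View pics/scene0.png

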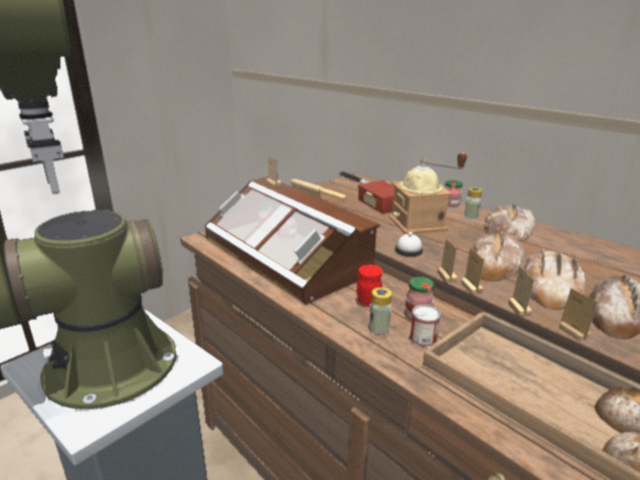

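View pics/side0.png

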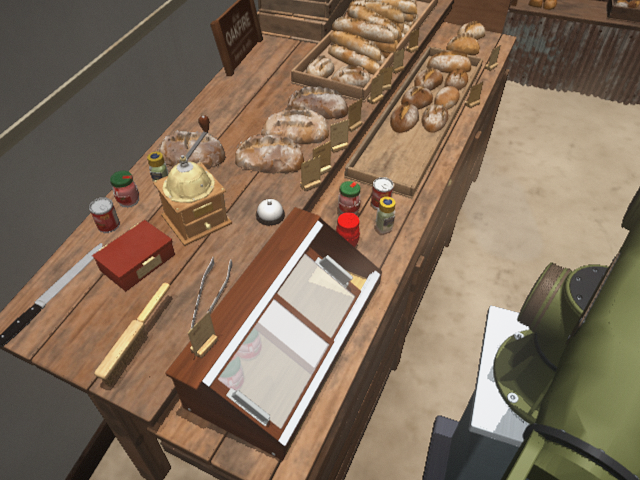

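The scene view shows a green-capped jam jar at (421,297), a red jar at (370,285), a spice jar at (381,310), a tin at (425,325) and the case at about (290,235). In the side view these are at (349,197), (348,228), (386,213) and (382,190). A second green-capped jar stands far back at (124,186) in the side view. The jar meant is the green-capped one beside the case, because the red one is the look-alike and the far one is not beside the case. I'll enlarge to confirm.

```bash
python3 - <<'E'
import cv2, numpy as np
a=cv2.imread("pics/scene0.png")[150:350,195:461]; b=cv2.imread("pics/side0.png")[170:470,160:426]
a=cv2.resize(a,None,fx=1.5*2,fy=3,interpolation=cv2.INTER_CUBIC); b=cv2.resize(b,None,fx=2,fy=2,interpolation=cv2.INTER_CUBIC)
cv2.imwrite("pics/c1.png",a); cv2.imwrite("pics/c2.png",b); print(a.shape,b.shape)
E
```

```text
(600, 798, 3) (600, 532, 3)
```

View pics/c1.png

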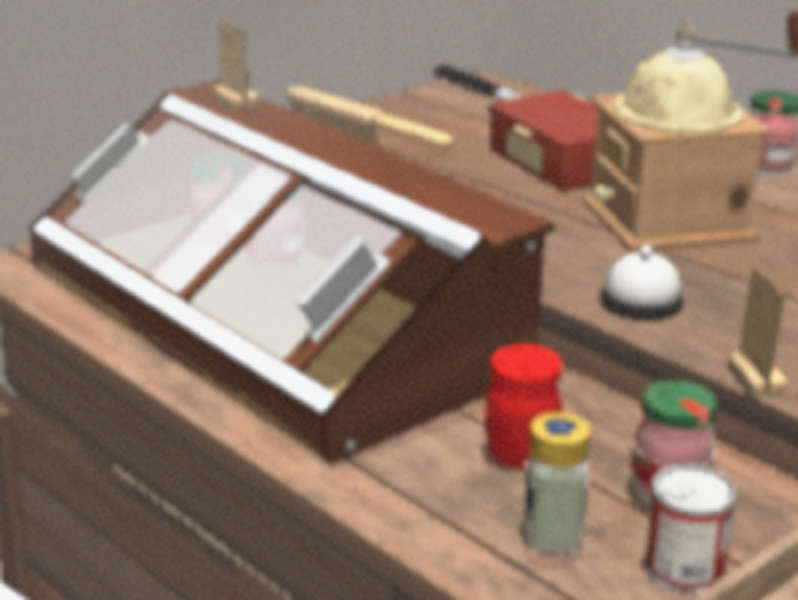

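View pics/c2.png

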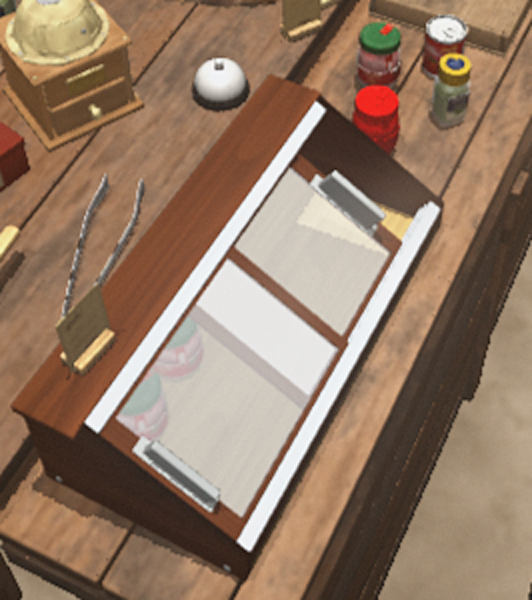

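The crops confirm it. The jam jar is the green-capped jar at scene crop (679,400), side crop (380,38). The inner door is ajar, with its pull at crop (342,288). Next I triangulate.

```bash
cat > h.py <<'E'
import cv2, numpy as np
from scipy.spatial.transform import Rotation as R
from scipy.optimize import least_squares
def rot(a): return R.from_euler('xyz',a).as_matrix()
def ray(P,u,v):
    f=240/np.tan(np.radians(P['fovy']/2)); d=rot(P['attitude'])@np.array([(u-P['cx'])/f,(v-P['cy'])/f,1])
    return np.array(P['origin']),d/np.linalg.norm(d)
def onz(P,u,v,z):
    o,d=ray(P,u,v); return o+d*(z-o[2])/d[2]
def tri(*rs):
    A=sum(np.eye(3)-np.outer(d,d) for o,d in rs); b=sum((np.eye(3)-np.outer(d,d))@o for o,d in rs)
    p=np.linalg.solve(A,b); return p, max(np.linalg.norm((np.eye(3)-np.outer(d,d))@(p-o)) for o,d in rs)
def proj(P,p):
    f=240/np.tan(np.radians(P['fovy']/2)); c=rot(P['attitude']).T@(np.array(p)-P['origin']); return np.array([P['cx']+f*c[0]/c[2],P['cy']+f*c[1]/c[2]])
def blobs(im,lo,hi,amin=20):
    h=cv2.cvtColor(im,cv2.COLOR_BGR2HSV); m=cv2.inRange(h,np.array(lo),np.array(hi))
    cs,_=cv2.findContours(m,cv2.RETR_EXTERNAL,cv2.CHAIN_APPROX_NONE)
    return [c for c in cs if cv2.contourArea(c)>=amin]
E
python3 - <<'E'
from h import *
from cell import manip
PS,PD=manip.camera_params("scene"),manip.camera_params("side")
S=cv2.imread("pics/scene0.png");D=cv2.imread("pics/side0.png")
for n,im in(("scene",S),("side",D)):
    for nm,lo,hi in(("green",(50,80,30),(90,255,200)),("red",(0,220,120),(4,255,255)),("yellow",(20,120,120),(32,255,255))):
        for c in blobs(im,lo,hi): print(n,nm,cv2.boundingRect(c),cv2.minAreaRect(c)[0])
    for c in blobs(im,(0,0,190),(180,50,255),250):
        r=cv2.boundingRect(c)
        if 150<r[0]<400 or n=="scene" and 190<r[0]<420: print(n,"white",r,cv2.approxPolyDP(c,3,True)[:,0].tolist())
c1=lambda x,y:(x/3+195,y/3+150); c2=lambda x,y:(x/2+160,y/2+170)
for nm,a,b in(("lowR lower",(326,412),(441,210)),("lowR upper",(345,393),(430,203)),("lowL lower",(37,232),(250,550)),("upR upper",(482,238),(313,103)),("upR lower",(468,257),(327,108)),("upL upper",(172,95),(86,422)),("roof back R",(551,228),(272,77)),
 ("cap",(680,400),(380,38)),("pull top R",(381,268),(322,178)),("pull top lower",(310,335),(381,228)),("tin top",(693,488),(446,30)),("spice top",(560,425),(455,63)),("red top",(527,362),(377,100))):
    p,e=tri(ray(PS,*c1(*a)),ray(PD,*c2(*b))); print(nm,p.round(1),round(e,1))
E
```

```text
scene green (410, 277, 24, 15) (421.5, 284.0)
scene yellow (373, 288, 18, 17) (381.5, 296.0)
scene yellow (469, 189, 12, 8) (474.5, 192.5)
scene white (207, 191, 120, 96) [[207, 225], [301, 286], [306, 281], [289, 270], [297, 259], [294, 251], [315, 230], [321, 237], [319, 242], [326, 228], [296, 213], [256, 251], [253, 248], [290, 208], [253, 191], [242, 194], [218, 223], [224, 230], [212, 223]]
scene white (249, 182, 106, 51) [[249, 184], [349, 232], [354, 228], [254, 182]]
side green (340, 182, 20, 13) (349.5, 188.0)
side green (110, 171, 22, 16) (120.30998992919922, 178.6699981689453)
side red (338, 214, 21, 13) (348.0, 220.0)
side yellow (380, 197, 16, 11) (387.5, 202.0)
side yellow (147, 151, 16, 11) (154.40000915527344, 156.1999969482422)
side white (219, 300, 109, 128) [[273, 300], [258, 322], [274, 336], [268, 334], [272, 338], [269, 340], [259, 332], [253, 342], [243, 344], [232, 359], [238, 355], [241, 368], [234, 376], [219, 379], [230, 388], [227, 395], [244, 409], [230, 396], [234, 388], [242, 392], [237, 394], [280, 427], [310, 376], [293, 357], [314, 367], [327, 344]]
[... 162 characters left out ...]
353, 296], [322, 269], [318, 257], [314, 263]]
side white (203, 221, 119, 165) [[318, 221], [203, 379], [209, 385], [320, 228]]
side white (259, 199, 22, 18) [[264, 200], [259, 205], [262, 214], [271, 216], [279, 211], [277, 201]]
lowR lower [ 416.7 -125.9   43. ] 2.9
lowR upper [ 433.5 -127.3   51.9] 6.0
lowL lower [481.9 338.3  41.4] 0.6
upR upper [ 587.1 -147.1  146.7] 0.6
upR lower [ 568.9 -149.9  138.3] 2.2
upL upper [648.6 316.5 150.8] 1.7
roof back R [ 648.9 -174.2  144.6] 0.0
cap [ 564.3 -357.6   81.8] 2.4
pull top R [548.6 -69.9 108.5] 0.4
pull top lower [472.1 -56.   66.7] 1.7
tin top [ 486.2 -417.8   68.2] 1.6
spice top [ 453.3 -325.2   97. ] 1.1
red top [ 532.2 -238.3   84.5] 0.9
```

```bash
cat >> h.py <<'E'
CO=np.array([566.5,91.,0]); CY=-0.136
def w2c(p): return rot([0,0,CY]).T@(np.array(p)-CO)
def c2w(p): return rot([0,0,CY])@np.array(p,float)+CO
E
python3 - <<'E'
from h import *
from cell import manip
PS,PD=manip.camera_params("scene"),manip.camera_params("side")
c1=lambda x,y:(x/3+195,y/3+150); c2=lambda x,y:(x/2+160,y/2+170)
for nm,a,b in(("rib up",(362,241),(331,173)),("rib low",(303,298),(383,209)),("rib base low",(308,335),(378,230)),("Lrib?",(128,125),(140,440))):
    p,e=tri(ray(PS,*c1(*a)),ray(PD,*c2(*b))); print(nm,p.round(1),round(e,1),w2c(p).round(1))
# model check: corners of case projected
for q in([-118,-235,46],[-118,235,46],[51.6,-235,152],[51.6,235,152],[118,-247,152]):
    w=c2w(q); print(q,((proj(PS,w)-[195,150])*3).round(),((proj(PD,w)-[160,170])*2).round())
for q in (0.03,.04,.05,.06):
    w=c2w([-40-6.4,-219+1000*q,109+10.2]); print(q,w.round(),((proj(PS,w)-[195,150])*3).round(),((proj(PD,w)-[160,170])*2).round())
E
```

```text
rib up [535.  -59.3 134.7] 0.3 [ -10.9 -153.2  134.7]
rib low [469.7 -53.5 102.8] 0.5 [ -76.4 -156.3  102.8]
rib base low [474.1 -52.6  65.1] 0.9 [ -72.  -154.8   65.1]
Lrib? [593.1 313.8 135.9] 4.5 [ -3.8 224.4 135.9]
[-118, -235, 46] [324. 410.] [439. 206.]
[-118, 235, 46] [ 35. 228.] [249. 549.]
[51.6, -235, 152] [482. 234.] [314.  99.]
[51.6, 235, 152] [171.  94.] [ 84. 420.]
[118, -247, 152] [548. 218.] [270.  75.]
0.03 [495. -90. 119.] [356. 283.] [372. 171.]
0.04 [496. -80. 119.] [349. 279.] [368. 177.]
0.05 [498. -70. 119.] [341. 275.] [365. 183.]
0.06 [499. -60. 119.] [334. 271.] [361. 189.]
```

```bash
python3 -m creep '[[1,[-49.9,-46.9,0],-1.57],[1,[-49.9,-46.9,0],-1.57],[1,[-49.9,-46.9,0],-1.57],[1,[-49.9,-46.9,0],-1.57],[1,[-49.9,-46.9,0],-1.57],[1,[-49.9,-46.9,0],-1.57],[1,[-49.9,-46.9,0],-1.57],[1,[-49.9,-46.9,0],-1.57],[1,[-49.9,-46.9,0],-1.57],[1,[-49.9,-46.9,0],-1.57],[1,[-49.9,-46.9,0],-1.57],[1,[-49.9,-46.9,0],-1.57]]' 20; python3 -c "
from cell import manip
print(manip.read_state())"
```

```text
clock: 1.3
eef_pos: [459.1, 14.0, 219.4]
eef_rot: [3.142, 0.0, 3.006]
wrist_force: [0.7, 1.7, 0.9]
finger_gap: 93.7
finger_force: 0.0
{'clock': 1.3, 'joints': array([-4.92901695e-02,  9.63567010e-02,  1.76500589e+00,  6.15984100e-05,
        1.28016259e+00, -1.48404908e+00]), 'qd': array([-0.94896612,  0.52548292, -0.5662901 ,  0.00097062,  0.03373438,
       -0.94521512]), 'effort': array([  5.41760355, -45.81376433, -29.9476862 ,  -0.1729888 ,
         0.11186954,   1.82717789]), 'eef_pos': array([459.10054397,  14.0121816 , 219.40529108]), 'eef_rot': array([3.14152801e+00, 6.21120510e-05, 3.00553758e+00]), 'wrist_force': array([0.67900011, 1.70860306, 0.94267432]), 'moment': array([ 0.06925865, -0.07455314,  0.0246266 ]), 'finger_force': 0.0, 'finger_gap': 93.70798686904048}
```

```bash
python3 -m creep '[[1,[0,0,0],0],[1,[0,0,0],0],[1,[0,0,0],0]]'; python3 - <<'E'
from h import *
from cell import manip
s=manip.read_state(); print(w2c(s['eef_pos']), s['eef_rot'])
P=manip.camera_params("wrist"); print(P)
cv2.imwrite("pics/w1.png",manip.camera("wrist")[:,:,::-1])
for q in .06,.064,.068: print(q,proj(P,c2w([-46.4,-219+1000*q,119.2])))
E
```

```text
clock: 1.6
eef_pos: [458.0, 16.9, 219.3]
eef_rot: [3.142, -0.001, 3.007]
wrist_force: [-0.5, 1.0, 1.0]
finger_gap: 94.0
finger_force: 0.0
[-97.40406447 -88.13126175 219.29414294] [ 3.14150760e+00 -5.08440196e-04  3.00650136e+00]
{'fovy': 71.61503320769273, 'cx': 320.782497274377, 'cy': 239.9994558726253, 'origin': array([385.4230567 ,  26.07124775, 384.61598481]), 'attitude': array([ 2.88855455e+00, -4.20531899e-04,  1.43480670e+00])}
0.06 [239.66261811 302.14764152]
0.064 [244.28309242 302.14684788]
0.068 [248.90351414 302.14605425]
```

View pics/w1.png

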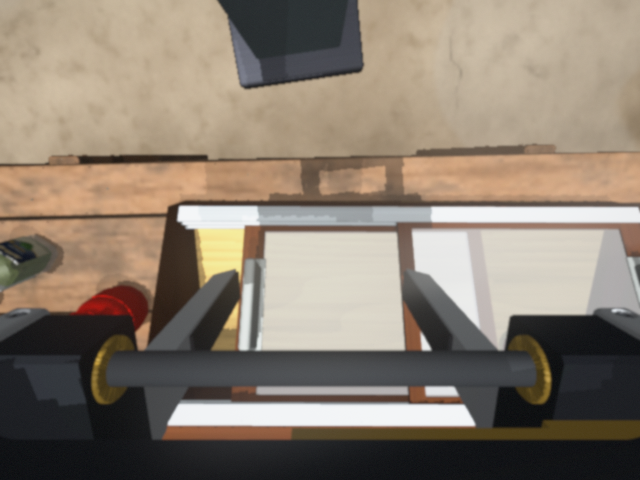

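The wrist view shows the inner door's rib at column ~250, rows 260-345, where the model predicts it (244,302). The bay to its left is open by about 65 mm. Now I pinch it.

```bash
python3 -m creep '[[1,[-5.3,-6.6,0],0],[1,[-5.3,-6.6,0],0],[0.3,[-5.3,-6.6,4],0],[0.3,[-5.3,-6.6,8],0],[0.3,[-5.3,-6.6,10.3],0],[0.3,[-5.3,-6.6,10.3],0],[-1,[-5.3,-6.6,10.3],0],[-1,[-5.3,-6.6,10.3],0],[-1,[-5.3,-6.6,10.3],0],[-1,[-5.3,-6.6,10.3],0],[-1,[-5.3,-6.6,10.3],0],[-1,[-5.3,-6.6,10.3],0]]' 20
```

```text
clock: 2.85
eef_pos: [502.2, -56.5, 116.7]
eef_rot: [-3.142, 0.0, 3.006]
wrist_force: [0.2, -0.3, -0.9]
finger_gap: 17.3
finger_force: 0.0
```

```bash
python3 -m creep '[[-1,[0,0,0],0],[-1,[0,0,0],0],[-1,[0,0,0],0],[-1,[0,0,0],0]]' 20; python3 -c "
from h import *
from cell import manip
print(w2c(manip.read_state()['eef_pos']))"
```

```text
clock: 3.25
eef_pos: [502.1, -56.4, 116.5]
eef_rot: [3.141, 0.0, 3.006]
wrist_force: [-0.1, 1.4, 3.3]
finger_gap: 9.7
finger_force: 20.0
[ -43.80419946 -154.74449468  116.54349513]
```

```bash
python3 -m creep '[[-1,[0,1,0],0],[-1,[0,2.5,0],0],[-1,[0,4,0],0],[-1,[0,5.5,0],0],[-1,[0,7,0],0],[-1,[0,8.5,0],0],[-1,[0,10,0],0],[-1,[0,11.3,0],0],[-1,[0,12.3,0],0],[-1,[0,12.8,0],0],[-1,[0,12.8,0],0],[-1,[0,12.8,0],0]]' 20; python3 -c "
from h import *
from cell import manip
s=manip.read_state();print(w2c(s['eef_pos']),s['finger_gap'],s['wrist_force'])"
```

```text
clock: 4.45
eef_pos: [519.7, 70.7, 116.5]
eef_rot: [3.141, 0.001, 3.006]
wrist_force: [5.3, 1.6, 2.1]
finger_gap: 9.7
finger_force: 20.0
[-43.65790321 -26.48659948 116.54439713] 9.712038667692426 [5.33830434 1.58017722 2.10764723]
```

```bash
python3 -m creep '[[0.3,[0,0,0],0],[0.3,[0,0,0],0],[0.3,[0,0,0],0],[0.3,[0,0,-4],0],[0.6,[0,0,-8],0],[1,[0,0,-12],0],[1,[-0.5,-5,-12],0],[1,[-1,-10,-12],0],[1,[-1.5,-15,-12],0],[1,[-2,-20,-12],0],[1,[-2.5,-25,-12],0],[1,[-3,-30,-12],0]]'; python3 -m creep '[[1,[-1.2,-11.4,0],0],[1,[-1.2,-11.4,0],0],[1,[-1.2,-11.4,0],0],[1,[-1.2,-11.4,0],0],[1,[-1.2,-11.4,0],0]]'; cat > wl.py <<'E'
from h import *
from cell import manip
import sys
s=manip.read_state(); P=manip.camera_params("wrist"); im=np.ascontiguousarray(manip.camera("wrist")[:,:,::-1])
cv2.imwrite(f"pics/{sys.argv[1]}.png",im); np.save(f"pics/{sys.argv[1]}.npy",P,allow_pickle=True)
print(s['clock'],s['eef_pos'],w2c(s['eef_pos']),s['qd'].round(3).tolist())
for c in blobs(im,(50,80,30),(90,255,220),60):
    (u,v),r=cv2.minEnclosingCircle(c); print(cv2.boundingRect(c),u,v,r,onz(P,u,v,86).round(1))
E
python3 wl.py w2
```

```text
clock: 5.65
eef_pos: [507.9, -231.4, 236.4]
eef_rot: [3.141, -0.0, 3.006]
wrist_force: [0.5, 0.0, 0.4]
finger_gap: 93.9
finger_force: 0.0
clock: 6.15
eef_pos: [505.1, -343.1, 236.2]
eef_rot: [3.141, -0.001, 3.006]
wrist_force: [-0.3, 0.2, -0.1]
finger_gap: 94.0
finger_force: 0.0
6.15 [ 505.06111189 -343.05742378  236.18822057] [  -2.02157404 -438.37939886  236.18822057] [0.021, -0.016, 0.008, 0.001, -0.002, -0.0]
(289, 265, 52, 49) 313.96527099609375 288.5202331542969 26.156526565551758 [ 562.9 -358.6   86. ]
```

View pics/w2.png

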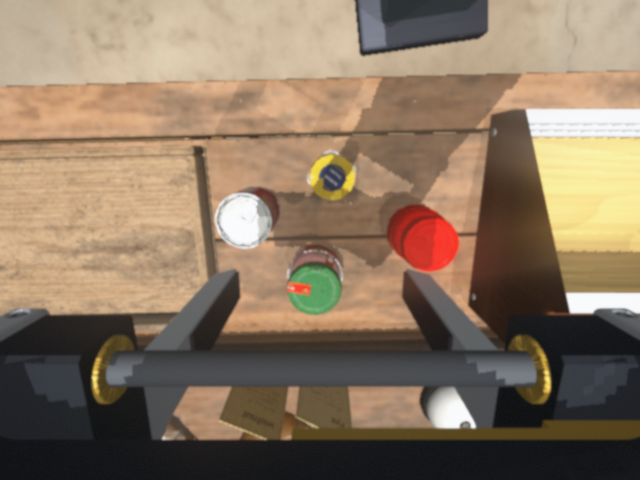

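The wrist view has the green cap centred at (314,288), giving (563,-358.5), which agrees with the scene and side triangulation. The tin (245,220), spice jar (332,177) and red jar (430,243) are all clear of the fingers. Descending to grasp.

```bash
python3 -m creep '[[1,[-4,-0.7,0],0],[1,[-5.6,-0.7,0],0],[1,[-5.6,-0.7,4],0],[1,[-5.6,-0.7,8],0],[1,[-5.6,-0.7,11.5],0],[1,[-5.6,-0.7,14.5],0],[1,[-5.6,-0.7,16.9],0],[1,[-5.6,-0.7,16.9],0],[0,[-5.6,-0.7,16.9],0],[-0.2,[-5.6,-0.7,16.9],0],[-0.2,[-5.6,-0.7,16.9],0],[-0.2,[-5.6,-0.7,16.9],0]]' 20; python3 -m creep '[[-0.2,[0,0,0],0],[-0.2,[0,0,0],0],[-0.2,[0,0,0],0],[-0.2,[0,0,0],0]]' 20
```

```text
clock: 7.4
eef_pos: [559.9, -358.6, 68.6]
eef_rot: [-3.141, 0.001, 3.006]
wrist_force: [-0.2, 0.2, -0.5]
finger_gap: 65.4
finger_force: 0.0
clock: 7.8
eef_pos: [559.8, -358.5, 68.0]
eef_rot: [-3.142, 0.001, 3.006]
wrist_force: [-0.3, 2.6, 5.9]
finger_gap: 56.7
finger_force: 19.9
```

```bash
python3 -m creep '[[-0.2,[0,0,-1],0],[-0.2,[0,0,-3],0],[-0.2,[0,0,-7],0],[-0.2,[0,0,-11],0],[-0.2,[0,0,-15],0],[-0.2,[0,0,-18.5],0],[-0.2,[1,4,-18.5],0],[-0.2,[2,8,-18.5],0],[-0.2,[3,12,-18.5],0],[-0.2,[4,16,-18.5],0],[-0.2,[5,20,-18.5],0],[-0.2,[6,24,-18.5],0]]' 20; python3 -m creep '[[-0.2,[1,3.5,0],0],[-0.2,[1.9,6,0],0],[-0.2,[1.9,6.8,0],0],[-0.2,[1.9,6.8,0],0],[-0.2,[1.9,6.8,0],0]]' 20; python3 wl.py w3
```

```text
clock: 9.0
eef_pos: [531.9, -111.1, 252.6]
eef_rot: [-3.141, -0.0, 3.005]
wrist_force: [0.7, 1.0, -2.7]
finger_gap: 56.8
finger_force: 19.4
clock: 9.5
eef_pos: [523.1, -43.5, 252.4]
eef_rot: [-3.141, -0.0, 3.005]
wrist_force: [0.7, -0.5, -2.9]
finger_gap: 56.5
finger_force: 19.4
9.5 [523.12506385 -43.48888191 252.4145079 ] [ -24.74026606 -139.12786809  252.4145079 ] [-0.013, 0.005, -0.001, 0.0, -0.003, 0.002]
(269, 269, 109, 82) 322.1013488769531 315.3755187988281 55.39197540283203 [620.1 -56.1  86. ]
```

```bash
python3 -m creep '[[-0.2,[0,0,2],0],[-0.2,[0,0,4.5],0],[-0.2,[0,0,7],0],[-0.2,[0,0,9.5],0],[-0.2,[0,0,11.5],0],[-0.2,[0,0,13.5],0],[-0.2,[0,0,15],0],[-0.2,[0,0,16],0],[-0.2,[0,0,16.5],0],[-0.2,[0,0,16.6],0],[-0.2,[0,0,16.6],0]]' 20; python3 -m creep '[[-0.2,[-0.5,0,0],0],[-0.2,[-1.5,0,0],0],[-0.2,[-2.5,0,0],0],[-0.2,[-3.5,0,0],0],[-0.2,[-4.3,0,0],0],[-0.2,[-4.8,0,0],0],[-0.2,[-4.8,0,0],0],[-0.2,[-4.8,0,0],0]]' 20
```

```text
clock: 10.65
eef_pos: [523.3, -42.9, 86.9]
eef_rot: [-3.142, 0.001, 3.006]
wrist_force: [0.1, -0.4, -2.2]
finger_gap: 56.7
finger_force: 19.4
clock: 11.45
eef_pos: [570.4, -49.1, 86.3]
eef_rot: [3.142, -0.0, 3.006]
wrist_force: [0.0, 0.4, -2.9]
finger_gap: 56.4
finger_force: 19.4
```

```bash
python3 -m creep '[[-0.2,[0,0,0.15],0],[-0.2,[0,0,0.3],0],[-0.2,[0,0,0.45],0],[-0.2,[0,0,0.55],0],[-0.2,[0,0,0.55],0]]' 20; python3 -m creep '[[-0.2,[0,0,0.05],0],[-0.2,[0,0,0.1],0],[-0.2,[0,0,0.1],0]]' 20;
```

```text
clock: 11.95
eef_pos: [570.4, -49.1, 80.8]
eef_rot: [-3.142, -0.0, 3.006]
wrist_force: [0.8, -0.4, -3.3]
finger_gap: 56.1
finger_force: 19.4
clock: 12.25
eef_pos: [570.7, -49.2, 80.1]
eef_rot: [-3.142, 0.0, 3.006]
wrist_force: [0.0, -0.2, -2.4]
finger_gap: 56.5
finger_force: 19.5
```

```bash
python3 -m creep '[[-0.2,[0,0,0.05],0],[-0.2,[0,0,0.1],0],[-0.2,[0,0,0.1],0]]' 20; python3 -m creep '[[-0.2,[0,0,0.05],0],[-0.2,[0,0,0.1],0],[-0.2,[0,0,0.1],0]]' 20;
```

```text
clock: 12.55
eef_pos: [570.9, -49.2, 79.9]
eef_rot: [-3.142, 0.001, 3.006]
wrist_force: [-2.9, -0.5, 6.8]
finger_gap: 56.5
finger_force: 20.2
clock: 12.85
eef_pos: [571.1, -49.2, 79.8]
eef_rot: [-3.141, 0.002, 3.006]
wrist_force: [-6.7, 1.5, 16.7]
finger_gap: 56.5
finger_force: 21.1
```

```bash
python3 -m creep '[[-0.2,[0,0,-0.15],0],[-0.2,[0,0,-0.15],0],[0,[0,0,-0.15],0],[0.2,[0,0,-0.15],0],[0.5,[0,0,-0.15],0],[0.5,[0,0,-0.15],0],[0.5,[0,0,-0.15],0]]' 20; python3 -c "
from h import *
from cell import manip
s=manip.read_state();print(w2c(s['eef_pos']))
cv2.imwrite('pics/s4.png',cv2.resize(manip.camera('scene')[150:300,195:400,::-1],None,fx=3,fy=3,interpolation=cv2.INTER_CUBIC))"
```

```text
clock: 13.55
eef_pos: [570.5, -49.1, 79.2]
eef_rot: [3.142, -0.0, 3.006]
wrist_force: [0.8, 1.7, -0.6]
finger_gap: 70.2
finger_force: 0.0
[  22.9694181  -138.28054236   79.24912042]
```

View pics/s4.png

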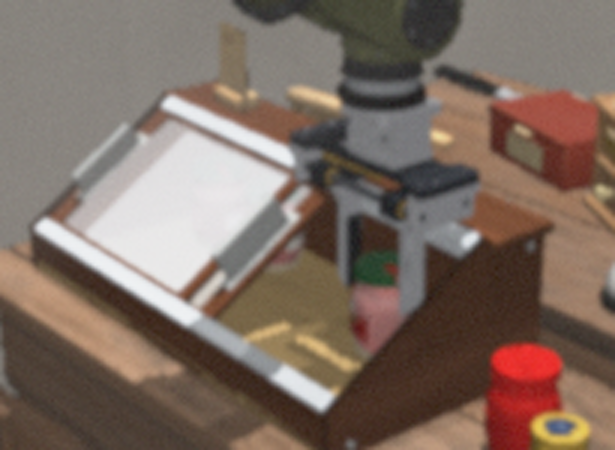

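The crop shows the jar upright on the floor between the fingers at (377,300), the door well open, and its rib at (250,240). Now I retreat to the front, close the fingers and push the jar rearward.

```bash
python3 -m creep '[[0.7,[0,0,0],0],[0.7,[0,0,0],0],[0.7,[1,0,0],0],[0.7,[2.5,0,0],0],[0.7,[4,0,0],0],[0.7,[5.6,0,0],0],[0,[5.6,0,0],0],[-1,[5.6,0,0],0],[-1,[5.6,0,0],0],[-1,[5.6,0,0.45],0],[-1,[5.6,0,0.45],0],[-1,[5.6,0,0.45],0]]' 20; python3 -m creep '[[-1,[0,0,0],0],[-1,[0,0,0],0],[-1,[0,0,0],0],[-1,[0,0,0],0],[-1,[-0.5,0,0],0],[-1,[-0.8,0,0],0],[-1,[-1.1,0,0],0],[-1,[-1.4,0,0],0],[-1,[-1.6,0,0],0],[-1,[-1.7,0,0],0],[-1,[-1.8,0,0],0],[-1,[-1.9,0,0],0]]'; python3 -c "
from h import *
from cell import manip
s=manip.read_state();print(w2c(s['eef_pos']),s['wrist_force'])"
```

```text
clock: 14.8
eef_pos: [515.1, -41.6, 74.6]
eef_rot: [-3.142, -0.001, 3.006]
wrist_force: [-0.3, -0.0, 0.0]
finger_gap: 35.1
finger_force: 0.0
clock: 16.0
eef_pos: [533.9, -44.2, 75.0]
eef_rot: [-3.142, -0.0, 3.006]
wrist_force: [-0.6, 0.8, 0.9]
finger_gap: 0.7
finger_force: 0.0
[ -13.9534877  -138.32714889   74.95462534] [-0.62035701  0.8107641   0.88752241]
```

```bash
python3 -m creep '[[-1,[-0.1,0,0],0],[-1,[-0.2,0,0],0],[-1,[-0.3,0,0],0],[-1,[-0.4,0,0],0],[-1,[-0.5,0,0],0],[-1,[-0.6,0,0],0],[-1,[-0.7,0,0],0],[-1,[-0.8,0,0],0],[-1,[-0.9,0,0],0],[-1,[-1.0,0,0],0],[-1,[-1.1,0,0],0],[-1,[-1.2,0,0],0]]'; python3 -c "
from h import *
from cell import manip
s=manip.read_state();print(w2c(s['eef_pos']),s['wrist_force'])
cv2.imwrite('pics/s5.png',cv2.resize(manip.camera('scene')[200:300,270:370,::-1],None,fx=5,fy=5,interpolation=cv2.INTER_CUBIC))"
```

```text
clock: 17.2
eef_pos: [545.9, -45.8, 74.9]
eef_rot: [-3.142, 0.0, 3.006]
wrist_force: [-2.6, -0.9, 1.3]
finger_gap: 0.5
finger_force: 1.1
[  -1.89690613 -138.31259876   74.93964157] [-2.64894122 -0.94999454  1.25166259]
```

View pics/s5.png

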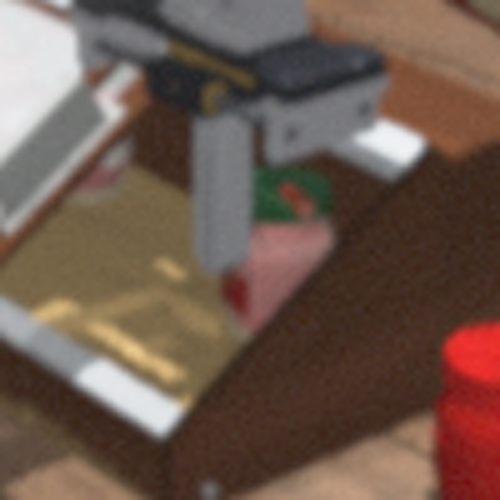

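The finger at (220,200) pushes the jar at (290,260), which is upright and sliding with about 2 N. I'll continue.

```bash
python3 -m creep '[[-1,[-0.1,0,0],0],[-1,[-0.2,0,0],0],[-1,[-0.35,0,0],0],[-1,[-0.5,0,0],0],[-1,[-0.65,0,0],0],[-1,[-0.8,0,0],0],[-1,[-0.95,0,0],0],[-1,[-1.1,0,0],0],[-1,[-1.25,0,0],0],[-1,[-1.4,0,0],0],[-1,[-1.5,0,0],0],[-1,[-1.5,0,0],0]]'; python3 -c "
from h import *
from cell import manip
s=manip.read_state();print(w2c(s['eef_pos']),s['wrist_force'])"
```

```text
clock: 18.45
eef_pos: [560.8, -47.8, 74.9]
eef_rot: [-3.142, 0.0, 3.006]
wrist_force: [-1.6, 0.1, 1.1]
finger_gap: 0.4
finger_force: 0.7
[  13.12756689 -138.32104688   74.92435317] [-1.62988784  0.08817287  1.13142948]
```

```bash
python3 -m creep '[[-1,[1,0,0],0],[-1,[3,0,0],0],[-1,[5.5,0,0],0],[-1,[8,0,-4],0],[-1,[10,0,-8],0],[-1,[11,1,-12],0],[-1,[11,2,-14.5],0],[-1,[11,2,-14.5],0],[-1,[11,2,-14.5],0]]'; python3 wl.py w6; python3 -c "
from h import *
P=np.load('pics/w6.npy',allow_pickle=True).item()
im=cv2.imread('pics/w6.png')
for c in blobs(im,(50,60,30),(90,255,220),60):
    (u,v),r=cv2.minEnclosingCircle(c); print('jar case',w2c(onz(P,u,v,98)).round(1), r)
print([ (q,proj(P,c2w([-46.4,-219+q,119.2])).round(1)) for q in(185,190,195)])"
```

```text
clock: 19.35
eef_pos: [454.0, -13.0, 219.7]
eef_rot: [-3.142, 0.001, 3.006]
wrist_force: [-0.8, 0.3, 0.7]
finger_gap: 0.3
finger_force: 0.0
19.35 [454.00564199 -13.03282488 219.72751527] [ -97.35072322 -118.32432516  219.72751527] [-0.01, 0.029, 0.014, 0.0, -0.002, -0.001]
[(185, array([418.8, 301.6])), (190, array([424.6, 301.6])), (195, array([430.3, 301.6]))]
```

View pics/w6.png

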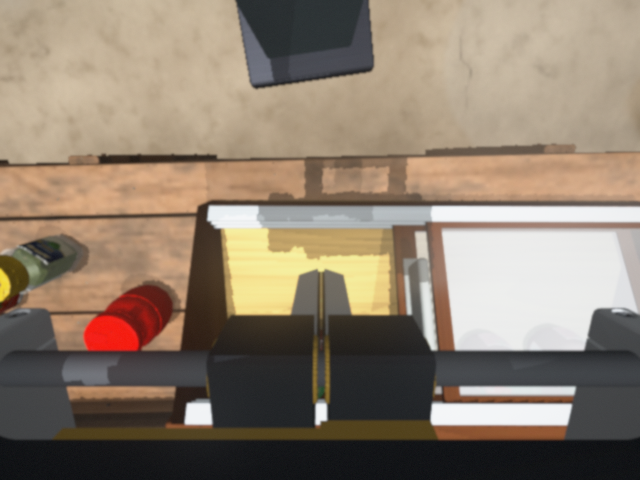

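The closed fingers hide the jar; the rib is at about (422,300). I'll check the jar numerically from the fixed cameras.

```bash
python3 - <<'E'
from h import *
from cell import manip
PS,PD=manip.camera_params("scene"),manip.camera_params("side"); r=[]
for n,P,w in(("scene",PS,(280,200,400,290)),("side",PD,(230,200,400,330))):
    im=np.ascontiguousarray(manip.camera(n)[:,:,::-1]); cv2.imwrite(f"pics/{n}7.png",im)
    print(n,"pred cap top @x=52",proj(P,c2w([52,-138,98])).round(1),"@36",proj(P,c2w([36,-138,98])).round(1))
    for c in blobs(im,(50,80,20),(90,255,220),8):
        x,y,ww,h=cv2.boundingRect(c); u,v=x+ww/2,y+h/2
        print((x,y,ww,h), w2c(onz(P,u,v,94)).round(1))
E
```

```text
scene pred cap top @x=52 [329.9 235.1] @36 [325.4 236.6]
(333, 233, 7, 8) [  63.2 -152.    94. ]
(320, 233, 12, 10) [  37.3 -139.    94. ]
(456, 182, 5, 5) [692.9 -96.5  94. ]
side pred cap top @x=52 [298.1 261.8] @36 [304.1 264.2]
(295, 261, 9, 7) [  46.9 -135.3   94. ]
(300, 258, 11, 14) [  33.7 -140.4   94. ]
(110, 171, 23, 16) [ 619.4 -182.8   94. ]
```

The scene view shows the cap spanning columns 320-340, centred near (330,237), which puts the jar at about x=52, y=-138 as intended. Now I close the door.

```bash
python3 -m creep '[[0.3,[-2,4,0],0],[0.3,[-4,8,0],0],[0.3,[-5.4,9.2,0],0],[0.3,[-5.4,9.2,0],0],[0.3,[-5.4,9.2,4],0],[0.3,[-5.4,9.2,8],0],[0.3,[-5.4,9.2,10.3],0],[0.3,[-5.4,9.2,10.3],0],[-1,[-5.4,9.2,10.3],0],[-1,[-5.4,9.2,10.3],0],[-1,[-5.4,9.2,10.3],0],[-1,[-5.4,9.2,10.3],0]]' 20; python3 -m creep '[[-1,[0,0,0],0],[-1,[0,0,0],0],[-1,[0,0,0],0],[-1,[0,0,0],0],[-1,[0,0,0],0],[-1,[0,0,0],0]]' 20
```

```text
clock: 20.7
eef_pos: [520.6, 70.7, 117.9]
eef_rot: [3.141, 0.001, 3.006]
wrist_force: [-0.3, -0.7, 0.1]
finger_gap: 32.4
finger_force: 0.0
clock: 21.3
eef_pos: [520.3, 70.8, 117.0]
eef_rot: [3.142, 0.0, 3.006]
wrist_force: [-1.6, -0.7, 2.8]
finger_gap: 9.9
finger_force: 20.0
```

```bash
python3 -m creep '[[-1,[0,-1,0],0],[-1,[0,-2.5,0],0],[-1,[0,-4,0],0],[-1,[0,-5.5,0],0],[-1,[0,-7,0],0],[-1,[0,-8.5,0],0],[-1,[0,-10,0],0],[-1,[0,-11.5,0],0],[-1,[0,-13,0],0],[-1,[0,-14.5,0],0],[-1,[0,-16,0],0],[-1,[0,-17,0],0]]' 20;  python3 -m creep '[[-1,[0,-0.5,0],0],[-1,[0,-1,0],0],[-1,[0,-1.4,0],0],[-1,[0,-1.7,0],0],[-1,[0,-1.9,0],0],[-1,[0,-1.9,0],0],[-1,[0,-1.9,0],0]]' 20; python3 -c "
from h import *
from cell import manip
s=manip.read_state();print(w2c(s['eef_pos']),s['wrist_force'])"
```

```text
clock: 22.5
eef_pos: [496.8, -99.2, 117.0]
eef_rot: [-3.141, -0.0, 3.005]
wrist_force: [-3.4, 2.0, 6.2]
finger_gap: 9.8
finger_force: 20.0
clock: 23.2
eef_pos: [494.3, -117.6, 117.0]
eef_rot: [-3.141, -0.0, 3.006]
wrist_force: [-4.1, -0.4, 5.1]
finger_gap: 9.7
finger_force: 20.0
[ -43.25693644 -216.49214555  117.01342238] [-4.1421394  -0.41830924  5.11110558]
```

```bash
python3 -m creep '[[-1,[0,-0.1,0],0],[-1,[0,-0.2,0],0],[-1,[0,-0.3,0],0],[-1,[0,-0.3,0],0]]' 20; python3 -m creep '[[-1,[0,-0.05,0],0],[-1,[0,-0.1,0],0],[-1,[0,-0.15,0],0],[-1,[0,-0.15,0],0]]' 20
```

```text
clock: 23.6
eef_pos: [494.2, -118.7, 117.0]
eef_rot: [3.139, -0.001, 3.006]
wrist_force: [-1.8, 15.0, 6.7]
finger_gap: 9.7
finger_force: 20.0
clock: 24.0
eef_pos: [494.1, -118.7, 116.9]
eef_rot: [3.137, -0.001, 3.006]
wrist_force: [1.2, 26.1, 7.0]
finger_gap: 9.7
finger_force: 20.0
```

The door is against its stop. Relax, release, lift away and check.

```bash
python3 -m creep '[[-1,[0,0.2,0],0],[-1,[0,0.25,0],0],[-0.5,[0,0.25,0],0],[-0.2,[0,0.25,0],0],[0,[0,0.25,0],0],[0,[0,0.25,0],0],[0,[0,0.25,-4],0],[0,[0,0.25,-8],0],[0,[4,0.25,-13],0],[0,[8,0.25,-18],0],[0,[8,0.25,-18],0],[0,[8,0.25,-18],0]]' 20; python3 - <<'E'
from h import *
from cell import manip
s=manip.read_state(); print(s['clock'],w2c(s['eef_pos']))
for n in("scene","side"):
    P=manip.camera_params(n); im=np.ascontiguousarray(manip.camera(n)[:,:,::-1]); cv2.imwrite(f"pics/{n}8.png",im)
    for q in(0,6): print(n,q,"inner",proj(P,c2w([-46.4,-219+q,119.2])).round(1),"outer",proj(P,c2w([-46.4,219-q,119.2])).round(1))
    d=cv2.absdiff(im,cv2.imread(f"pics/{n}0.png")).max(2)
    for c in cv2.findContours((cv2.GaussianBlur(d,(5,5),0)>40).astype(np.uint8),cv2.RETR_EXTERNAL,cv2.CHAIN_APPROX_SIMPLE)[0]:
        if cv2.contourArea(c)>25: print("chg",cv2.boundingRect(c))
a=cv2.imread("pics/scene8.png")[150:350,195:461]; b=cv2.imread("pics/side8.png")[170:470,160:426]
cv2.imwrite("pics/f.png",np.hstack([cv2.resize(a,(399,300)),cv2.resize(b,(399,450))[:300]]) if 0 else np.vstack([cv2.resize(a,(399,300)),cv2.resize(b,(399,300))*0+cv2.resize(b[:200],(399,300))]))
E
```

```text
clock: 25.2
eef_pos: [414.8, -107.8, 300.1]
eef_rot: [-3.14, 0.006, 3.006]
wrist_force: [-0.3, -0.2, -0.8]
finger_gap: 47.2
finger_force: 0.0
25.2 [-123.31469987 -217.57755388  300.14939273]
scene 0 inner [321.7 248.5] outer [228.2 199.5]
scene 6 inner [320.1 247.7] outer [229.2 200. ]
chg (78, 387, 34, 12)
chg (117, 370, 36, 19)
chg (157, 348, 13, 12)
chg (0, 344, 63, 62)
chg (147, 312, 37, 29)
chg (258, 282, 63, 32)
chg (404, 277, 30, 44)
chg (68, 254, 47, 13)
chg (134, 238, 29, 55)
chg (122, 233, 11, 29)
chg (271, 227, 77, 60)
chg (0, 212, 55, 118)
chg (298, 180, 11, 12)
chg (108, 179, 9, 35)
chg (284, 156, 8, 31)
chg (257, 118, 76, 33)
chg (79, 106, 14, 37)
chg (76, 89, 8, 10)
chg (0, 56, 101, 180)
chg (74, 0, 249, 106)
chg (0, 0, 59, 13)
side 0 inner [351.4 247.2] outer [253.5 403.6]
side 6 inner [350.3 248.8] outer [255.2 400.9]
chg (529, 471, 26, 9)
chg (500, 384, 42, 37)
chg (271, 302, 54, 46)
chg (357, 276, 38, 57)
chg (516, 262, 67, 70)
chg (474, 246, 166, 234)
chg (305, 231, 75, 84)
chg (337, 180, 24, 36)
chg (364, 57, 276, 218)
```

View pics/f.png

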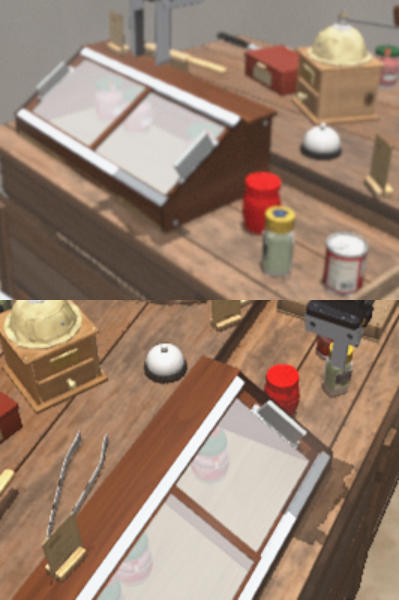

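The last picture shows both doors shut and the jar upright behind the right-hand glass, at (205,460) in the lower half. The difference images show no change at the bystanders or at the left-hand pull. Handing in.

```bash
python3 -c "
from cell import manip
print(manip.sign_off())"
```

```text
the job is handed in; nothing more can be done
None
```

I handed the job in at about 25 s of the 72 s limit: the jar stands upright in the right half of the case at about x = 52 mm, both doors look shut, the bystanders look unmoved, and no verdict was returned.

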